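Lay out the breakfast condiments

TASK

Set each thing upright and flat inside the rim of the holder that suits it: the wide jam jar in the larger round coaster, the slim spice jar in the smaller round coaster, and of the two look-alike square tins the full one in the square coaster and the empty one in the oblong refill tray. Lift the tins to feel which is full. Do not tip any of the four over, and leave the syrup bottle by the coffee maker where it stands.

Things in the scene. Friction and masses are not known exactly. Their poses are not given: they have to be found in the camera images.
- jam_jar: Wide glass jam jar with a screw lid, 61 mm diameter (lid 63 mm at its widest), 90 mm tall, 0.28 to 0.43 kg. Origin: centre of the underside, z up. Loose.
- spice_jar: Slim spice jar with a screw cap, 45 mm diameter at the cap, 42 mm at the body, 106 mm tall (the cap is the top 21 mm), 0.09 to 0.15 kg. Origin: centre of the underside, z up. Loose.
- tin_a: Tin A. Square brushed-steel lidded tin, 56 x 56 mm, 90 mm tall, with a dark seam 70 mm up; the lid stays on. Outwardly the same as the other tin. One of the two is full (about 0.36 kg, at least 0.30), the other empty (about 0.09 kg, at most 0.11); only lifting tells which, and which stands where changes every time. Origin: centre of the underside; x and y square to the sides, z up. Loose.
- tin_b: Tin B. Square brushed-steel lidded tin, 56 x 56 mm, 90 mm tall, with a dark seam 70 mm up; the lid stays on. Outwardly the same as the other tin. One of the two is full (about 0.36 kg, at least 0.30), the other empty (about 0.09 kg, at most 0.11); only lifting tells which, and which stands where changes every time. Origin: centre of the underside; x and y square to the sides, z up. Loose.
- large_coaster: The larger of two round wooden coasters with a raised rim, 96 mm across outside, 84 mm inside: the place of the jam jar. Fixed to the table. Origin: centre of the underside, z up; its floor is 4 mm above the table, its rim 12 mm above the table and 6 mm thick.
- small_coaster: The smaller round wooden coaster with a raised rim, 70 mm across outside, 58 mm inside: the place of the spice jar. Fixed to the table. Origin: centre of the underside, z up; its floor is 4 mm above the table, its rim 12 mm above the table and 6 mm thick.
- square_coaster: Square wooden coaster with a raised rim, 84 x 84 mm outside, 72 x 72 mm inside: the place of the full tin. x and y square to its sides. Fixed to the table. Origin: centre of the underside, z up; its floor is 4 mm above the table, its rim 12 mm above the table and 6 mm thick.
- oblong_tray: Oblong wooden refill tray with a raised rim, 84 mm along its x by 120 mm along its y outside, 72 x 108 mm inside: the place of the empty tin, which may stand anywhere along it. Fixed to the table. Origin: centre of the underside, z up; its floor is 4 mm above the table, its rim 12 mm above the table and 6 mm thick.
- syrup_bottle: Bystander: slim dark bottle, 36 mm diameter, 246 mm tall, upright at the back left, beside the coffee maker (fixed and solid, 330 mm tall, its front 0.62 m ahead of the robot base, from 15 to 235 mm left of the middle: keep the gripper clear of it). Origin: centre of the underside. Loose; not to be moved.

How it is judged:
At the end, for the whole second after the job is handed in: Jam jar in the larger round coaster (15 mm off centre at most), spice jar in the smaller (12), full tin in the square one (15), empty tin in the tray (30 along, 13 across); each upright within 0.06 rad, at most 2.5 mm above the holder's floor, released and at rest (z of jam_jar in the frame of large_coaster between 0.001 and 0.0065 m and angle between each of jam_jar, spice_jar, tin_b, tin_a's own z axis and vertical below 0.06 rad and linear speed of each of jam_jar, spice_jar, tin_b, tin_a below 0.02 m/s and horizontal distance between jam_jar and large_coaster below 0.015 m and z of spice_jar in the frame of small_coaster between 0.001 and 0.0065 m and horizontal distance between spice_jar and small_coaster below 0.012 m and z of tin_b in the frame of square_coaster between 0.001 and 0.0065 m and horizontal distance between tin_b and square_coaster below 0.015 m and z of tin_a in the frame of oblong_tray between 0.001 and 0.0065 m and x of tin_a in the frame of oblong_tray between -0.013 and 0.013 m and y of tin_a in the frame of oblong_tray between -0.03 and 0.03 m); the robot touches nothing.
It fails at once if a jar or tin is tipped over (more than 0.7 rad) (angle between any of jam_jar, spice_jar, tin_a, tin_b's own z axis and vertical above 0.7 rad).
It fails at once if the syrup bottle is moved by more than 25 mm (distance of syrup_bottle from where it was at the start of the episode above 0.025 m).
It also fails if it takes over 128 s, if anything falls off the work surface, if the arm or the gripper's body presses on something with over 40 N, if the wrist force passes 120 N, or if a joint passes its speed limit or range.

ROBOT

A 6-joint arm with a two-finger parallel gripper is mounted at the origin on a cart in front of the work surface, level with it; the furniture and walls round the work are solid. World frame = base frame: x ahead of the robot, y to its left, z up, the work surface at z = 0. Lengths are in m, angles in rad, forces in N, time in s.
With the tool pointing down it reaches from about 0.35 to 0.775 m from the base axis. Payload 7.3 kg.
Tool frame: the origin (TCP) lies at the very end of the fingers, on their centre line; the grasp point (between the pads) lies 19 mm behind it; z points along the fingers, y is the line along which they close (so a half turn about z gives the same grasp; the last joint's range is limited). The gripper opens to 92 mm and grips with 3 to 60 N. Pads are 19 mm wide; open, the fingers measure 130 mm over their backs; the gripper's body (75 mm by 190 mm) begins 47 mm behind the grasp point.
Start: joints at [-1.291, 0.342, 1.524, -0, 1.275, -0.146], TCP at [0.217, -0.478, 0.206] pointing down, gripper open.
Joint ranges: [-2.53, 2.53], [-0.77, 2.02], [0.04, 2.7], [-1, 4.14], [0.28, 2.66], [-3.11, 3.11]. Speed limits (rad/s): [2.57, 2.57, 3.14, 3.14, 3.14, 3.14].

INTERFACE

Orientations are given as [roll, pitch, yaw] about the fixed x, y, z axes, in that order (R = Rz(yaw) Ry(pitch) Rx(roll)).
In Python, from cell import observe, read_camera, get_calibration, hand_in, search_frame gives the robot as it stands.
- The arm moves only by the tool step_arm, never from a script. Its argument "commands" is a list of rows, each an object with "translation": the shift along the tool's x, y, z in mm, a list of three; "roll": the turn about the tool's z in rad. In form: [{"translation": [x, y, z], "roll": roll}, ...]. A call has 1 to 20 rows; each row shifts and turns the commanded pose from where the row before left it, along the tool's axes as they then stand; what a row does not reach is not made up. A row lasts 1/12 s, in which the tool goes at most 41.7 mm and 7.16 degrees, less where a joint would pass 70% of its speed; a pose out of reach is approached as far as the arm can. A call is refused whole if a number of a shift passes 41.7 or a number of a turn 0.125, either way. A call with a gripper value outside its range is refused whole. "fingers" is the opening, from 0 (shut) to 1 (fully open), set as the call begins (left out, the last holds). The fingers move at their own pace and stop on an object; "grip_force" is the grip in N (left out, the last holds). Time passes only in rows, so rows that do not move let the fingers close. It gives the time, the measured TCP pose, the force, the opening and the grip force at its end, in the units of the state.
- observe(): the state, without advancing time (a new reading comes with each control period).
- read_camera(name): name is "scene" or "top"; returns the picture (384x512x3 uint8, red, green, blue); there is no depth.
- get_calibration(name): a dict with "camera_matrix" (3x3 intrinsics, pixels), "dist_coeffs" ([k1, k2, p1, p2, k3] as OpenCV has them; the pictures are not rectified), "world_from_camera" (4x4, takes a point from camera to world coordinates). Camera axes: x right, y up, looking along -z (the intrinsics and any distortion apply to the point x, -y, -z); pixel columns grow to the right and rows downward; lengths in m; the calibration is good to about 2 mm. A picture is of the moment at which its call begins. get_calibration takes no time and is no camera call.
- hand_in(): hands the job in; it is judged then, once.
Trained networks look in the newest picture that a camera, given by its name, has taken for a name from the list of things; names that differ only in an ending like _2 or _b are one class to them, and where a whole thing is asked for, a point or a joint stands for the part that bears it (a point fixed in the world has none). Each returns a list of dicts, best first, with "confidence" (0 to 1); they miss things now and then, are a little off and sometimes report something else, mostly with a low value. They report only what shows in the picture. A call takes as long as a camera call.
- search_frame(camera, name): "at" ([x, y, z] in m, in world coordinates, good to about 4 mm: the middle of the surface that is visible of it).
The state is a dict: "time": time; "qpos": joint angles; "qvel": joint speeds; "joint_efforts": joint torques, N m; "tool_pos": TCP position; "tool_rot": TCP orientation; "contact_force": force on the tool from outside, world axes, zero at the start; "torque": the same for the moment, N m; "opening": finger opening in m; "grip_force": force on a finger pad.
Only numpy, scipy, OpenCV 4.12 (cv2) and the standard library are available. Lean on these libraries where they do the work, as an engineer would, in place of code of your own. Each camera call takes 0.05 s, during which the arm holds its last target. There are 200 camera calls.

## Working session

There is one attempt and no reset: what is moved stays moved. The work goes in short steps, Python scripts to look and compute and a tool call to move; the robot and the scene stay as the last step left them, time stands still between calls to the robot, and variables do not carry over. Pictures are saved under pics/ and viewed, at most 14 in all, crops included, and the job is handed in when it is done.

Besides the shell and the picture viewer there is one more tool, called after ">>>" as a command line: name --argument value ..., lists and objects as JSON in quotes. step_arm: Moves the arm, as the interface text tells. Its arguments: {"type":"object","properties":{"commands":{"type":"array"},"fingers":{"type":"number"},"grip_force":{"type":"number"}},"required":["commands"]}

```bash
ls; mkdir -p pics; python3 - <<'E'
from cell import *
import cv2
s=observe(); print(s)
for c in ("scene","top"):
    im=read_camera(c); cv2.imwrite(f"pics/{c}0.png",im[:,:,::-1])
    k=get_calibration(c); print(c,k)
    for n in ["jam_jar","spice_jar","tin_a","large_coaster","small_coaster","square_coaster","oblong_tray","syrup_bottle"]:
        print(n,[( [round(v,3) for v in d["at"]],round(d["confidence"],2)) for d in search_frame(c,n)])
E
```

```text
pics
{'time': 0.0, 'qpos': array([-1.29099334e+00,  3.42704418e-01,  1.52500569e+00, -3.59776633e-05,
        1.27537828e+00, -1.46012741e-01]), 'qvel': array([-0.00033241,  0.00128924,  0.00074455,  0.00136273, -0.00010102,
       -0.00011647]), 'joint_efforts': array([ 1.03308135e-03, -4.31243491e+01, -2.44219673e+01,  7.16590066e-02,
        5.57850022e-02, -1.21453668e-04]), 'tool_pos': array([ 0.21674218, -0.47770032,  0.20485843]), 'tool_rot': array([-3.14010783e+00, -1.83582997e-04,  4.25826088e-01]), 'contact_force': array([-0.26496172,  0.10460278, -0.03243167]), 'torque': array([ 0.00103779, -0.00681782, -0.05267508]), 'grip_force': 0.0, 'opening': 0.09203963702961783}
scene {'camera_matrix': array([[377.19100245,   0.        , 249.79418375],
       [  0.        , 377.19100245, 201.89603019],
       [  0.        ,   0.        ,   1.        ]]), 'dist_coeffs': array([-0.10502892,  0.        ,  0.        ,  0.        ,  0.        ]), 'world_from_camera': array([[-0.84336319,  0.24347618, -0.47901762,  0.12918796],
       [-0.53702228, -0.35106692,  0.76704569,  0.68210402],
 
[... 934 characters left out ...]
111939],
       [-0.9999543 ,  0.00558363, -0.00776012,  0.00151088],
       [-0.00721645,  0.09155379,  0.99577398,  1.00222782],
       [ 0.        ,  0.        ,  0.        ,  1.        ]])}
jam_jar [([0.444, 0.078, 0.092], 0.68)]
spice_jar [([0.409, -0.205, 0.104], 0.59), ([0.446, 0.075, 0.092], 0.31)]
tin_a [([0.435, -0.068, 0.088], 0.89), ([0.562, -0.067, 0.093], 0.68)]
large_coaster [([0.558, 0.226, 0.003], 0.97), ([0.414, -0.204, 0.107], 0.23)]
small_coaster [([0.544, 0.079, 0.003], 0.92), ([0.413, -0.205, 0.107], 0.62)]
square_coaster [([0.402, 0.24, 0.003], 0.81), ([0.561, 0.222, 0.002], 0.42)]
oblong_tray [([0.557, -0.231, 0.003], 0.64)]
syrup_bottle [([0.703, 0.269, 0.136], 0.5)]
```

```bash
cat > h.py <<'E'
from cell import *
import cv2, numpy as np
def ortho(z,im=None,cam="top",x=(0.33,0.63),y=(-0.3,0.3),s=1000):
    if im is None: im=read_camera(cam)
    k=get_calibration(cam); T=np.linalg.inv(k["world_from_camera"])
    X=x[1]-np.arange(int((x[1]-x[0])*s))/s; Y=y[1]-np.arange(int((y[1]-y[0])*s))/s
    yy,xx=np.meshgrid(Y,X)
    P=np.stack([xx,yy,np.full_like(xx,z)],-1).reshape(-1,3)@T[:3,:3].T+T[:3,3]
    P=P*[1,-1,-1]
    p,_=cv2.projectPoints(P,np.zeros(3),np.zeros(3),k["camera_matrix"],k["dist_coeffs"])
    p=p.reshape(*xx.shape,2).astype(np.float32)
    return cv2.remap(im,p,None,cv2.INTER_LINEAR)[:,:,::-1].copy()
E
python3 - <<'E'
from h import *
im=read_camera("top")
o=np.vstack([ortho(.09,im),ortho(.012,im)])
for i in range(0,600,100): o[:,i]=o[:,i]//2+100
for j in range(30,600,100): o[j]=o[j]//2+100
cv2.imwrite("pics/o.png",o)
E
```

```text
(no output)
```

View pics/o.png

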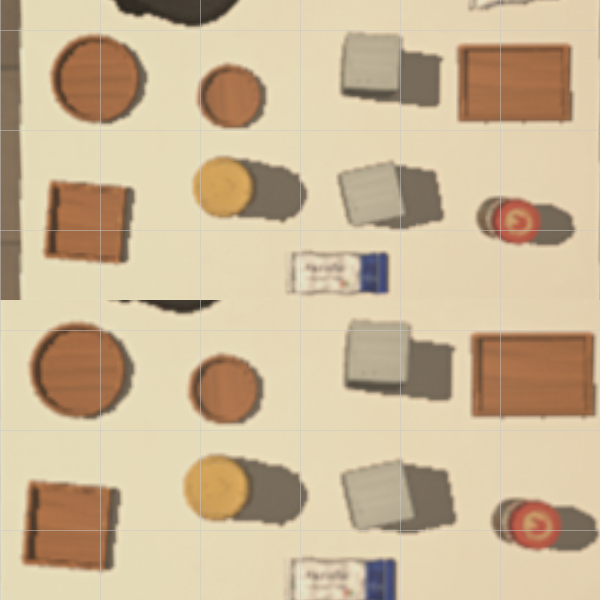

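View pics/scene0.png

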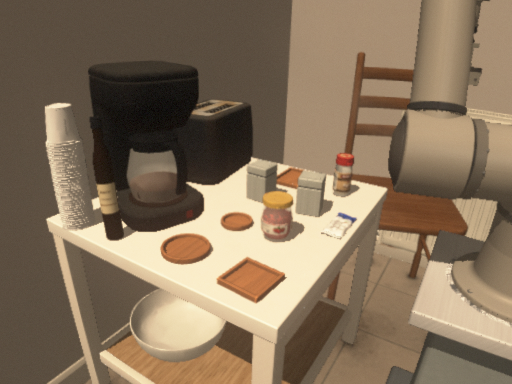

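```bash
cat >> h.py <<'E'
def blobs(z,lo,hi,im,amin=300,**kw):
    o=ortho(z,im,**kw); h=cv2.cvtColor(o,cv2.COLOR_BGR2HSV)
    m=cv2.inRange(h,np.array(lo),np.array(hi)); m=cv2.morphologyEx(m,cv2.MORPH_OPEN,np.ones((7,7)))
    m=cv2.morphologyEx(m,cv2.MORPH_CLOSE,np.ones((9,9)))
    out=[]
    for c in cv2.findContours(m,cv2.RETR_EXTERNAL,cv2.CHAIN_APPROX_NONE)[0]:
        if cv2.contourArea(c)<amin: continue
        (u,v),(w,hh),a=cv2.minAreaRect(c); b=cv2.boundingRect(c)
        x1=kw.get("x",(.33,.63))[1]; y1=kw.get("y",(-.3,.3))[1]
        q=cv2.boxPoints(((u,v),(w,hh),a)); e=q[1]-q[0]; yaw=np.arctan2(-e[0],-e[1])  # world: x=-v,y=-u
        yaw=(yaw+np.pi/4)%(np.pi/2)-np.pi/4
        out.append(dict(xy=(round(x1-v/1000,4),round(y1-u/1000,4)),size=(round(w),round(hh)),yaw=round(yaw,3),bb=b[2:],area=cv2.contourArea(c)))
    return out
E
python3 - <<'E'
from h import *
im=read_camera("top"); o=ortho(.09,im); h=cv2.cvtColor(o,cv2.COLOR_BGR2HSV)
for n,(v,u) in dict(tin1=(65,370),tin2=(200,372),side=(97,370),sh=(80,420),table=(150,150),wood=(80,100),lid=(187,220),cap=(225,505),woodrim=(47,515)).items(): print(n,h[v,u])
print("holders");[print(b) for b in blobs(.012,(3,90,60),(18,255,255),im)]
print("tins");[print(b) for b in blobs(.09,(0,0,140),(60,38,200),im)]
print("lid");[print(b) for b in blobs(.09,(15,100,140),(25,255,255),im)]
a=[(c,s) for c in [1] for s in [1]]
def red(z):
    o=ortho(z,im); h=cv2.cvtColor(o,cv2.COLOR_BGR2HSV); m=((h[...,0]<6)|(h[...,0]>172))&(h[...,1]>110)
    m[:, :420]=0; v,u=np.nonzero(m); print("cap",.63-v.mean()/1000,.3-u.mean()/1000,m.sum(),np.ptp(v),np.ptp(u))
red(.106)
E
```

```text
tin1 [ 20  52 188]
tin2 [ 21  50 190]
side [ 17  61 108]
sh [ 17  62 119]
table [ 22  52 230]
wood [ 12 144 156]
lid [ 18 147 210]
cap [  9 139 187]
woodrim [ 13 133 148]
holders
{'xy': (0.405, -0.235), 'size': (48, 54), 'yaw': np.float32(0.0), 'bb': (55, 49), 'area': 2122.0}
{'xy': (0.4043, 0.233), 'size': (85, 83), 'yaw': np.float32(-0.083), 'bb': (89, 88), 'area': 6855.0}
{'xy': (0.4425, 0.0825), 'size': (65, 65), 'yaw': np.float32(0.0), 'bb': (66, 66), 'area': 3356.0}
{'xy': (0.5415, 0.077), 'size': (67, 68), 'yaw': np.float32(0.0), 'bb': (69, 68), 'area': 3654.0}
{'xy': (0.5565, -0.2325), 'size': (83, 121), 'yaw': np.float32(0.0), 'bb': (122, 84), 'area': 9834.5}
{'xy': (0.5605, 0.2225), 'size': (93, 95), 'yaw': np.float32(0.0), 'bb': (96, 94), 'area': 7037.5}
tins
lid
{'xy': (0.443, 0.0775), 'size': (59, 57), 'yaw': np.float32(-0.785), 'bb': (59, 59), 'area': 2660.0}
cap 0.409328743545611 -0.20810843373493976 581 39 44
```

```bash
python3 - <<'E'
from h import *
im=read_camera("top")
print("tins");[print(b) for b in blobs(.09,(10,30,150),(35,62,211),im,1000)]
E
```

```text
tins
{'xy': (0.4363, -0.0717), 'size': (60, 56), 'yaw': np.float32(0.223), 'bb': (63, 65), 'area': 2996.5}
{'xy': (0.5697, -0.0708), 'size': (61, 55), 'yaw': np.float32(-0.059), 'bb': (63, 57), 'area': 3072.0}
```

>>> step_arm --commands '[{"translation": [0, 0, 0], "roll": 0.1}, {"translation": [0, 0, 0], "roll": 0.1}, {"translation": [18, -20, 0], "roll": 0}, {"translation": [18, -20, 0], "roll": 0}, {"translation": [18, -20, 0], "roll": 0}, {"translation": [18, -20, 0], "roll": 0}, {"translation": [18, -20, 0], "roll": 0}, {"translation": [18, -20, 0], "roll": 0}, {"translation": [18, -20, 0], "roll": 0}, {"translation": [18, -20, 0], "roll": 0}, {"translation": [18, -20, 0], "roll": 0}, {"translation": [18, -20, 0], "roll": 0}, {"translation": [18, -20, 0], "roll": 0}, {"translation": [18, -20, 0], "roll": 0}, {"translation": [18, -20, 0], "roll": 0}, {"translation": [18, -20, 0], "roll": 0}, {"translation": [18, -20, 0], "roll": 0}, {"translation": [18, -20, 0], "roll": 0}]' --fingers 1 --grip_force 25

```text
time: 2.55
tool_pos: [0.4264, -0.1005, 0.2057]
tool_rot: [3.141, -0.0, 0.226]
contact_force: [-0.5, -0.0, 0.1]
opening: 0.0918
grip_force: 0.0
```

```bash
cat > d.py <<'E'
import sys
from cell import observe
import numpy as np
s=observe(); p=s["tool_pos"]; r=s["tool_rot"]
x,y,z,yaw=map(float,sys.argv[1:5])
w=r[2]; d=np.array([x,y,z])-p
# turn first (if asked), then translate in the target yaw frame
a=yaw; c,q=np.cos(a),np.sin(a)
print("t",round(s["time"],2),"pos",p.round(4),"rpy",r.round(3),"F",s["contact_force"].round(2),"open",round(s["opening"],4),"grip",round(s["grip_force"],1))
print("roll",round(w-yaw,3),"then shift mm",np.round(1000*np.array([c*d[0]+q*d[1], q*d[0]-c*d[1], -d[2]]),1))
E
python3 d.py .435 -.071 .045 .226
```

```text
t 2.55 pos [ 0.4264 -0.1005  0.2057] rpy [ 3.141 -0.     0.226] F [-0.53 -0.04  0.08] open 0.0918 grip 0.0
roll -0.0 then shift mm [ 15.  -26.8 160.7]
```

>>> step_arm --commands '[{"translation": [15, -27, 0], "roll": 0}, {"translation": [0, 0, 30], "roll": 0}, {"translation": [0, 0, 30], "roll": 0}, {"translation": [0, 0, 30], "roll": 0}, {"translation": [0, 0, 30], "roll": 0}, {"translation": [0, 0, 25], "roll": 0}, {"translation": [0, 0, 15], "roll": 0}, {"translation": [0, 0, 0], "roll": 0}]'

```text
time: 3.22
tool_pos: [0.4324, -0.0714, 0.0429]
tool_rot: [-3.139, 0.005, 0.226]
contact_force: [-0.1, 1.1, -0.3]
opening: 0.092
grip_force: 0.0
```

>>> step_arm --commands '[{"translation": [0, 0, 0], "roll": 0}, {"translation": [0, 0, 0], "roll": 0}, {"translation": [0, 0, 0], "roll": 0}, {"translation": [0, 0, 0], "roll": 0}, {"translation": [0, 0, 0], "roll": 0}, {"translation": [0, 0, 0], "roll": 0}, {"translation": [0, 0, 0], "roll": 0}, {"translation": [0, 0, 0], "roll": 0}]' --fingers 0 --grip_force 25

```text
time: 3.88
tool_pos: [0.4349, -0.0723, 0.0461]
tool_rot: [3.141, -0.001, 0.226]
contact_force: [-0.3, 0.3, 6.7]
opening: 0.0558
grip_force: 25.0
```

```bash
python3 d.py .435 -.071 .16 .226
```

```text
t 3.88 pos [ 0.4349 -0.0723  0.0461] rpy [ 3.141e+00 -1.000e-03  2.260e-01] F [-0.32  0.32  6.68] open 0.0558 grip 25.0
roll -0.0 then shift mm [   0.4   -1.2 -113.9]
```

Gripped at 55.8 mm. Lift, with settling to read the weight.

>>> step_arm --commands '[{"translation": [0, 0, -15], "roll": 0}, {"translation": [0, 0, -25], "roll": 0}, {"translation": [0, 0, -30], "roll": 0}, {"translation": [0, 0, -30], "roll": 0}, {"translation": [0, 0, -15], "roll": 0}, {"translation": [0, 0, 0], "roll": 0}, {"translation": [0, 0, 0], "roll": 0}, {"translation": [0, 0, 0], "roll": 0}, {"translation": [0, 0, 0], "roll": 0}, {"translation": [0, 0, 0], "roll": 0}, {"translation": [0, 0, 0], "roll": 0}, {"translation": [0, 0, 0], "roll": 0}]'

```text
time: 4.88
tool_pos: [0.4342, -0.072, 0.1599]
tool_rot: [-3.141, 0.001, 0.226]
contact_force: [0.6, -0.2, -1.4]
opening: 0.0556
grip_force: 25.0
```

```bash
python3 d.py .557 -.2325 .16 0; python3 d.py .404 .233 .16 -.083
```

```text
t 4.88 pos [ 0.4342 -0.072   0.1599] rpy [-3.141e+00  1.000e-03  2.260e-01] F [ 0.62 -0.16 -1.36] open 0.0556 grip 25.0
roll 0.226 then shift mm [ 1.228e+02  1.605e+02 -1.000e-01]
t 4.88 pos [ 0.4342 -0.072   0.1599] rpy [-3.141e+00  1.000e-03  2.260e-01] F [ 0.62 -0.16 -1.36] open 0.0556 grip 25.0
roll 0.309 then shift mm [-5.540e+01 -3.015e+02 -1.000e-01]
```

>>> step_arm --commands '[{"translation": [0, 0, 0], "roll": 0.113}, {"translation": [0, 0, 0], "roll": 0.113}, {"translation": [0, 0, 0], "roll": 0}, {"translation": [0, 0, 0], "roll": 0}, {"translation": [0, 0, 0], "roll": 0}, {"translation": [0, 0, 0], "roll": 0}]'

```text
time: 5.38
tool_pos: [0.4345, -0.0721, 0.1605]
tool_rot: [3.142, 0.0, 0.002]
contact_force: [0.1, 0.2, -1.0]
opening: 0.0555
grip_force: 25.0
```

```bash
python3 d.py .557 -.2325 .16 0; python3 -c "
from cell import *
for i in range(4): read_camera('top'); print(observe()['contact_force'])"
```

```text
t 5.38 pos [ 0.4345 -0.0721  0.1605] rpy [3.142e+00 0.000e+00 2.000e-03] F [ 0.08  0.22 -1.  ] open 0.0555 grip 25.0
roll 0.002 then shift mm [122.5 160.4   0.5]
[ 0.31294745  0.31641074 -0.71751616]
[ 0.06279282  0.80827046 -0.31305766]
[-0.56736837  0.61888663 -0.12893031]
[-0.24751454 -0.14461374 -1.44227328]
```

>>> step_arm --commands '[{"translation": [12, 16, 0], "roll": 0}, {"translation": [17, 22, 0], "roll": 0}, {"translation": [20, 26, 0], "roll": 0}, {"translation": [20, 26, 0], "roll": 0}, {"translation": [20, 26, 0], "roll": 0}, {"translation": [17, 23, 0], "roll": 0}, {"translation": [11, 14, 0], "roll": 0}, {"translation": [5.5, 7.5, 0], "roll": 0}, {"translation": [0, 0, 15], "roll": 0}, {"translation": [0, 0, 25], "roll": 0}, {"translation": [0, 0, 25], "roll": 0}, {"translation": [0, 0, 20], "roll": 0}, {"translation": [0, 0, 10], "roll": 0}, {"translation": [0, 0, 0], "roll": 0}, {"translation": [0, 0, 0], "roll": 0}]'

```text
time: 6.83
tool_pos: [0.557, -0.2324, 0.0659]
tool_rot: [-3.142, 0.0, 0.0]
contact_force: [-0.1, -0.1, -0.9]
opening: 0.0554
grip_force: 25.0
```

```bash
python3 d.py .557 -.2325 .0505 0; python3 -c "
from h import *
im=read_camera('top')
cv2.imwrite('pics/s1.png',cv2.resize(np.hstack([read_camera('scene')[100:260,180:400],im[100:260,260:460]]),None,fx=1.8,fy=1.8)[:,:,::-1])"
```

```text
t 6.83 pos [ 0.557  -0.2324  0.0659] rpy [-3.142  0.     0.   ] F [-0.09 -0.07 -0.94] open 0.0554 grip 25.0
roll 0.0 then shift mm [-0.   0.1 15.4]
```

View pics/s1.png

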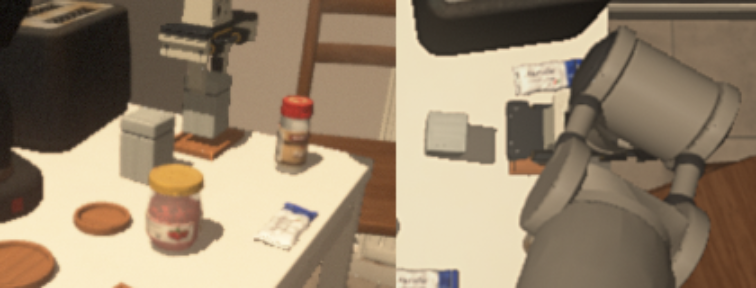

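The picture shows the tin held just above the tray, inside its rim (scene crop about 205,125). Lower, release, back off upward.

>>> step_arm --commands '[{"translation": [0, 0, 8], "roll": 0}, {"translation": [0, 0, 4], "roll": 0}, {"translation": [0, 0, 2], "roll": 0}, {"translation": [0, 0, 1], "roll": 0}, {"translation": [0, 0, 0], "roll": 0}, {"translation": [0, 0, 0], "roll": 0}]'

```text
time: 7.43
tool_pos: [0.557, -0.2327, 0.0506]
tool_rot: [3.141, -0.0, -0.0]
contact_force: [-0.2, -0.6, -1.3]
opening: 0.0556
grip_force: 25.0
```

>>> step_arm --commands '[{"translation": [0, 0, 0], "roll": 0}, {"translation": [0, 0, 0], "roll": 0}, {"translation": [0, 0, 0], "roll": 0}, {"translation": [0, 0, 0], "roll": 0}, {"translation": [0, 0, 0], "roll": 0}]' --fingers 1

```text
time: 7.85
tool_pos: [0.557, -0.2327, 0.0507]
tool_rot: [3.141, -0.0, -0.0]
contact_force: [-0.5, -0.3, -0.7]
opening: 0.0841
grip_force: 0.0
```

>>> step_arm --commands '[{"translation": [0, 0, -10], "roll": 0}, {"translation": [0, 0, -20], "roll": 0}, {"translation": [0, 0, -30], "roll": 0}, {"translation": [0, 0, -30], "roll": 0}, {"translation": [0, 0, -30], "roll": 0}, {"translation": [0, 0, 0], "roll": 0}]'

```text
time: 8.35
tool_pos: [0.5599, -0.2342, 0.1782]
tool_rot: [3.135, -0.011, -0.0]
contact_force: [0.3, -0.3, 0.5]
opening: 0.092
grip_force: 0.0
```

```bash
python3 d.py .567 -.071 .045 -.06
```

```text
t 8.35 pos [ 0.5599 -0.2342  0.1782] rpy [ 3.135 -0.011 -0.   ] F [ 0.3  -0.28  0.54] open 0.092 grip 0.0
roll 0.06 then shift mm [  -2.7 -163.3  133.2]
```

>>> step_arm --commands '[{"translation": [0, 0, 0], "roll": 0.06}, {"translation": [0, -20, 0], "roll": 0}, {"translation": [0, -30, 0], "roll": 0}, {"translation": [0, -30, 0], "roll": 0}, {"translation": [0, -30, 0], "roll": 0}, {"translation": [0, -30, 0], "roll": 0}, {"translation": [0, -22, 0], "roll": 0}, {"translation": [0, 0, 0], "roll": 0}, {"translation": [0, 0, 30], "roll": 0}, {"translation": [0, 0, 35], "roll": 0}, {"translation": [0, 0, 30], "roll": 0}, {"translation": [0, 0, 20], "roll": 0}, {"translation": [0, 0, 10], "roll": 0}, {"translation": [0, 0, 0], "roll": 0}]'

```text
time: 9.52
tool_pos: [0.5654, -0.0711, 0.0436]
tool_rot: [-3.141, 0.004, -0.061]
contact_force: [-0.3, -0.6, 0.3]
opening: 0.092
grip_force: 0.0
```

>>> step_arm --commands '[{"translation": [0, 0, 0], "roll": 0}, {"translation": [0, 0, 0], "roll": 0}, {"translation": [0, 0, 0], "roll": 0}, {"translation": [0, 0, 0], "roll": 0}, {"translation": [0, 0, 0], "roll": 0}, {"translation": [0, 0, 0], "roll": 0}, {"translation": [0, 0, 0], "roll": 0}, {"translation": [0, 0, 0], "roll": 0}]' --fingers 0 --grip_force 35

```text
time: 10.18
tool_pos: [0.5671, -0.0712, 0.0462]
tool_rot: [3.141, -0.001, -0.06]
contact_force: [-1.5, -1.4, 4.3]
opening: 0.0559
grip_force: 34.9
```

>>> step_arm --commands '[{"translation": [0, 0, -15], "roll": 0}, {"translation": [0, 0, -25], "roll": 0}, {"translation": [0, 0, -30], "roll": 0}, {"translation": [0, 0, -30], "roll": 0}, {"translation": [0, 0, -20], "roll": 0}, {"translation": [0, 0, -10], "roll": 0}, {"translation": [0, 0, 0], "roll": 0}, {"translation": [0, 0, 0], "roll": 0}, {"translation": [0, 0, 0], "roll": 0}, {"translation": [0, 0, 0], "roll": 0}, {"translation": [0, 0, 0], "roll": 0}, {"translation": [0, 0, 0], "roll": 0}]'

```text
time: 11.18
tool_pos: [0.5663, -0.0708, 0.1744]
tool_rot: [-3.141, 0.002, -0.06]
contact_force: [0.1, 0.2, -3.5]
opening: 0.0554
grip_force: 34.9
```

```bash
python3 d.py .404 .233 .17 -.083;python3 -c "
from h import *
im=read_camera('top')
print(blobs(.094,(10,30,150),(35,62,211),im,1000))
cv2.imwrite('pics/s2.png',cv2.resize(np.hstack([read_camera('scene')[60:260,100:400],im[60:260,160:460]]),None,fx=1.3,fy=1.3)[:,:,::-1])"
```

```text
t 11.18 pos [ 0.5663 -0.0708  0.1744] rpy [-3.141e+00  2.000e-03 -6.000e-02] F [ 0.07  0.23 -3.5 ] open 0.0554 grip 34.9
roll 0.023 then shift mm [-186.9 -289.3    4.4]
[]
```

View pics/s2.png

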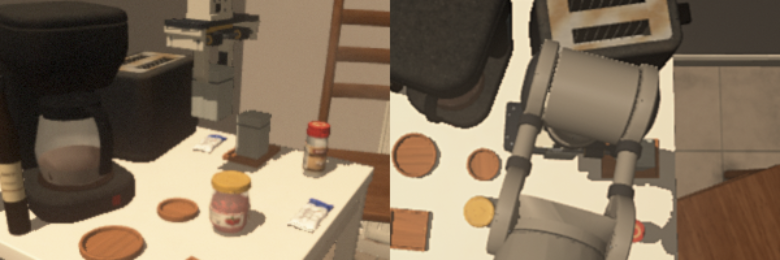

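The empty tin stands in the tray (scene crop 250,140); the full tin (3.5 N) is in the gripper. Now to the square coaster.

>>> step_arm --commands '[{"translation": [0, 0, 0], "roll": 0.023}, {"translation": [-8, -12, 0], "roll": 0}, {"translation": [-14, -22, 0], "roll": 0}, {"translation": [-16, -25, 0], "roll": 0}, {"translation": [-16, -25, 0], "roll": 0}, {"translation": [-16, -25, 0], "roll": 0}, {"translation": [-16, -25, 0], "roll": 0}, {"translation": [-16, -25, 0], "roll": 0}, {"translation": [-16, -25, 0], "roll": 0}, {"translation": [-16, -25, 0], "roll": 0}, {"translation": [-16, -25, 0], "roll": 0}, {"translation": [-16, -25, 0], "roll": 0}, {"translation": [-13, -19, 0], "roll": 0}, {"translation": [-8, -11, 0], "roll": 0}, {"translation": [0, 0, 0], "roll": 0}, {"translation": [0, 0, 20], "roll": 0}, {"translation": [0, 0, 30], "roll": 0}, {"translation": [0, 0, 25], "roll": 0}, {"translation": [0, 0, 20], "roll": 0}, {"translation": [0, 0, 0], "roll": 0}]'

```text
time: 12.95
tool_pos: [0.4018, 0.2313, 0.0773]
tool_rot: [3.138, 0.006, -0.084]
contact_force: [-0.2, -0.6, -4.2]
opening: 0.056
grip_force: 34.9
```

```bash
python3 d.py .404 .233 .0505 -.083;python3 -c "
from h import *
im=read_camera('top')
cv2.imwrite('pics/s3.png',cv2.resize(np.hstack([read_camera('scene')[140:340,120:370],im[60:260,110:360]]),None,fx=1.5,fy=1.5)[:,:,::-1])"
```

```text
t 12.95 pos [0.4018 0.2313 0.0773] rpy [ 3.138  0.006 -0.084] F [-0.17 -0.57 -4.21] open 0.056 grip 34.9
roll -0.001 then shift mm [ 2.1 -1.9 26.8]
```

View pics/s3.png

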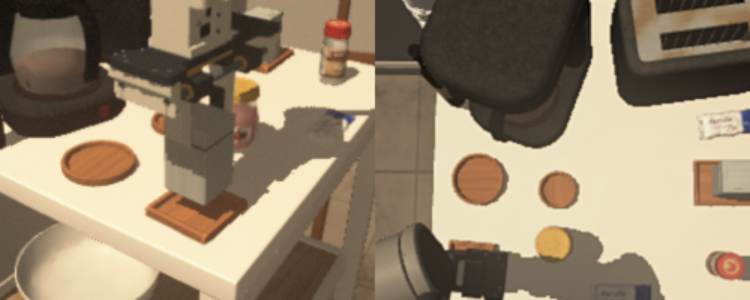

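Tin is over the square coaster, roughly centred (scene crop 198,200).

>>> step_arm --commands '[{"translation": [0, 0, 10], "roll": 0}, {"translation": [0, 0, 5], "roll": 0}, {"translation": [0, 0, 0], "roll": 0}, {"translation": [0, 0, 0], "roll": 0}, {"translation": [0, 0, 0], "roll": 0}, {"translation": [0, 0, 0], "roll": 0}]'

```text
time: 13.55
tool_pos: [0.4048, 0.2328, 0.0662]
tool_rot: [-3.141, -0.001, -0.083]
contact_force: [0.0, 0.5, -4.0]
opening: 0.0555
grip_force: 34.9
```

```bash
python3 d.py .404 .233 .0505 -.083
```

```text
t 13.55 pos [0.4048 0.2328 0.0662] rpy [-3.141e+00 -1.000e-03 -8.300e-02] F [ 0.02  0.54 -3.99] open 0.0555 grip 34.9
roll -0.0 then shift mm [-0.8 -0.2 15.7]
```

>>> step_arm --commands '[{"translation": [0, 0, 8], "roll": 0}, {"translation": [0, 0, 4], "roll": 0}, {"translation": [0, 0, 2], "roll": 0}, {"translation": [0, 0, 1.5], "roll": 0}, {"translation": [0, 0, 0], "roll": 0}, {"translation": [0, 0, 0], "roll": 0}]'

```text
time: 14.05
tool_pos: [0.404, 0.2324, 0.0502]
tool_rot: [3.141, 0.001, -0.083]
contact_force: [-2.9, -2.1, 4.3]
opening: 0.0559
grip_force: 34.9
```

>>> step_arm --commands '[{"translation": [0, 0, 0], "roll": 0}, {"translation": [0, 0, 0], "roll": 0}, {"translation": [0, 0, 0], "roll": 0}, {"translation": [0, 0, 0], "roll": 0}, {"translation": [0, 0, 0], "roll": 0}]' --fingers 1

```text
time: 14.47
tool_pos: [0.4046, 0.2327, 0.05]
tool_rot: [-3.141, -0.0, -0.083]
contact_force: [-0.1, -0.0, 0.1]
opening: 0.0842
grip_force: 0.0
```

>>> step_arm --commands '[{"translation": [0, 0, -10], "roll": 0}, {"translation": [0, 0, -20], "roll": 0}, {"translation": [0, 0, -30], "roll": 0}, {"translation": [0, 0, -30], "roll": 0}, {"translation": [0, 0, -20], "roll": 0}, {"translation": [0, 0, -10], "roll": 0}, {"translation": [0, 0, 0], "roll": -0.083}, {"translation": [0, 0, 0], "roll": 0}, {"translation": [0, 0, 0], "roll": 0}]'

```text
time: 15.22
tool_pos: [0.4042, 0.2326, 0.1698]
tool_rot: [3.141, 0.0, -0.002]
contact_force: [-0.0, -0.8, -0.7]
opening: 0.0917
grip_force: 0.0
```

```bash
python3 d.py .443 .078 .045 0; python3 d.py .443 .078 .045 0.2
```

```text
t 15.22 pos [0.4042 0.2326 0.1698] rpy [ 3.141e+00  0.000e+00 -2.000e-03] F [-0.02 -0.83 -0.71] open 0.0917 grip 0.0
roll -0.002 then shift mm [ 38.8 154.6 124.8]
t 15.22 pos [0.4042 0.2326 0.1698] rpy [ 3.141e+00  0.000e+00 -2.000e-03] F [-0.02 -0.83 -0.71] open 0.0917 grip 0.0
roll -0.202 then shift mm [  7.3 159.2 124.8]
```

>>> step_arm --commands '[{"translation": [6, 24, 0], "roll": 0}, {"translation": [8, 32, 0], "roll": 0}, {"translation": [8, 32, 0], "roll": 0}, {"translation": [8, 32, 0], "roll": 0}, {"translation": [6, 23, 0], "roll": 0}, {"translation": [3, 11.5, 0], "roll": 0}, {"translation": [0, 0, 0], "roll": 0}, {"translation": [0, 0, 25], "roll": 0}, {"translation": [0, 0, 30], "roll": 0}, {"translation": [0, 0, 30], "roll": 0}, {"translation": [0, 0, 25], "roll": 0}, {"translation": [0, 0, 15], "roll": 0}, {"translation": [0, 0, 0], "roll": 0}]'

```text
time: 16.3
tool_pos: [0.4404, 0.0788, 0.0419]
tool_rot: [-3.142, 0.007, -0.001]
contact_force: [-0.7, -1.0, -0.4]
opening: 0.0914
grip_force: 0.0
```

>>> step_arm --commands '[{"translation": [0, 0, 0], "roll": 0}, {"translation": [0, 0, 0], "roll": 0}, {"translation": [0, 0, 0], "roll": 0}, {"translation": [0, 0, 0], "roll": 0}, {"translation": [0, 0, 0], "roll": 0}, {"translation": [0, 0, 0], "roll": 0}, {"translation": [0, 0, 0], "roll": 0}, {"translation": [0, 0, 0], "roll": 0}]' --fingers 0 --grip_force 35

```text
time: 16.97
tool_pos: [0.4439, 0.0782, 0.0457]
tool_rot: [-3.141, -0.001, -0.0]
contact_force: [-1.2, 1.5, 6.0]
opening: 0.06
grip_force: 35.0
```

>>> step_arm --commands '[{"translation": [0, 0, -15], "roll": 0}, {"translation": [0, 0, -25], "roll": 0}, {"translation": [0, 0, -25], "roll": 0}, {"translation": [0, 0, -15], "roll": 0}, {"translation": [0, 0, 0], "roll": 0}, {"translation": [0, 0, 0], "roll": 0}, {"translation": [0, 0, 0], "roll": 0}]'

```text
time: 17.55
tool_pos: [0.4422, 0.0781, 0.1237]
tool_rot: [3.141, 0.003, -0.0]
contact_force: [-0.8, 0.5, -4.3]
opening: 0.0602
grip_force: 35.0
```

```bash
python3 d.py .5605 .222 .125 0;python3 -c "
from h import *
im=read_camera('top')
cv2.imwrite('pics/s4.png',cv2.resize(np.hstack([read_camera('scene')[140:340,120:370],im[60:260,110:360]]),None,fx=1.5,fy=1.5)[:,:,::-1])"
```

```text
t 17.55 pos [0.4422 0.0781 0.1237] rpy [ 3.141e+00  3.000e-03 -0.000e+00] F [-0.81  0.51 -4.3 ] open 0.0602 grip 35.0
roll -0.0 then shift mm [ 118.3 -143.9   -1.3]
```

View pics/s4.png

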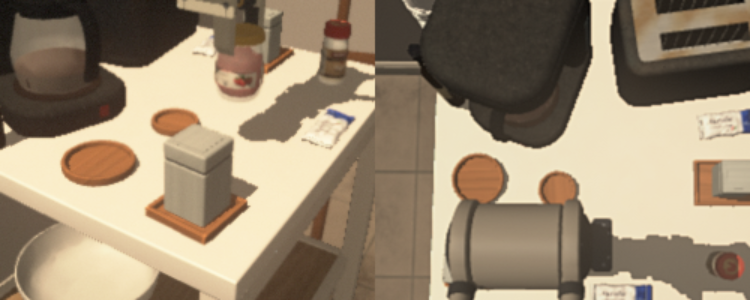

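Full tin stands in the square coaster; jam jar hangs upright in the gripper (scene crop 240,70).

>>> step_arm --commands '[{"translation": [9, -11, 0], "roll": 0}, {"translation": [15, -18, 0], "roll": 0}, {"translation": [20, -24, 0], "roll": 0}, {"translation": [20, -25, 0], "roll": 0}, {"translation": [20, -25, 0], "roll": 0}, {"translation": [16, -20, 0], "roll": 0}, {"translation": [11, -13, 0], "roll": 0}, {"translation": [6.5, -8, 0], "roll": 0}, {"translation": [0, 0, 0], "roll": 0}, {"translation": [0, 0, 15], "roll": 0}, {"translation": [0, 0, 20], "roll": 0}, {"translation": [0, 0, 15], "roll": 0}, {"translation": [0, 0, 8], "roll": 0}, {"translation": [0, 0, 0], "roll": 0}, {"translation": [0, 0, 0], "roll": 0}, {"translation": [0, 0, 0], "roll": 0}]'

```text
time: 18.98
tool_pos: [0.5614, 0.222, 0.0678]
tool_rot: [-3.141, -0.001, -0.0]
contact_force: [0.3, -0.3, -3.1]
opening: 0.0597
grip_force: 35.0
```

```bash
python3 d.py .5605 .222 .05 0;python3 -c "
from h import *
im=read_camera('top')
cv2.imwrite('pics/s5.png',cv2.resize(np.hstack([read_camera('scene')[140:340,80:330],im[60:260,110:360]]),None,fx=1.5,fy=1.5)[:,:,::-1])"
```

```text
t 18.98 pos [0.5614 0.222  0.0678] rpy [-3.141e+00 -1.000e-03 -0.000e+00] F [ 0.26 -0.3  -3.15] open 0.0597 grip 35.0
roll -0.0 then shift mm [-0.9  0.  17.8]
```

View pics/s5.png

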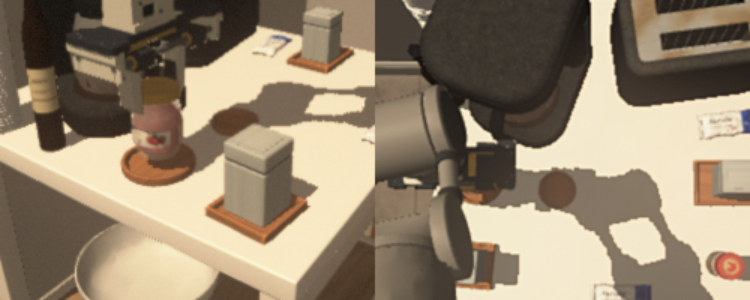

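Jar is centred over the large coaster, clear of the bottle. Lower and release.

>>> step_arm --commands '[{"translation": [0, 0, 9], "roll": 0}, {"translation": [0, 0, 5], "roll": 0}, {"translation": [0, 0, 2.5], "roll": 0}, {"translation": [0, 0, 1], "roll": 0}, {"translation": [0, 0, 0], "roll": 0}, {"translation": [0, 0, 0], "roll": 0}]'

```text
time: 19.58
tool_pos: [0.5609, 0.222, 0.05]
tool_rot: [3.141, -0.0, -0.0]
contact_force: [-2.2, -1.3, 2.5]
opening: 0.0599
grip_force: 35.0
```

>>> step_arm --commands '[{"translation": [0, 0, 0], "roll": 0}, {"translation": [0, 0, 0], "roll": 0}, {"translation": [0, 0, 0], "roll": 0}, {"translation": [0, 0, 0], "roll": 0}, {"translation": [0, 0, 0], "roll": 0}]' --fingers 1

```text
time: 20.0
tool_pos: [0.561, 0.2221, 0.0495]
tool_rot: [-3.142, -0.0, -0.0]
contact_force: [1.6, 0.5, -1.0]
opening: 0.0883
grip_force: 0.0
```

>>> step_arm --commands '[{"translation": [0, 0, -10], "roll": 0}, {"translation": [0, 0, -20], "roll": 0}, {"translation": [0, 0, -30], "roll": 0}, {"translation": [0, 0, -30], "roll": 0}, {"translation": [0, 0, -20], "roll": 0}, {"translation": [0, 0, -10], "roll": 0}, {"translation": [0, 0, 0], "roll": 0}, {"translation": [0, 0, 0], "roll": 0}]'

```text
time: 20.67
tool_pos: [0.5606, 0.222, 0.1692]
tool_rot: [3.142, 0.0, -0.0]
contact_force: [-0.1, -0.3, -0.0]
opening: 0.0916
grip_force: 0.0
```

```bash
python3 d.py .410 -.207 .045 0
```

```text
t 20.67 pos [0.5606 0.222  0.1692] rpy [ 3.142  0.    -0.   ] F [-0.15 -0.32 -0.05] open 0.0916 grip 0.0
roll -0.0 then shift mm [-150.6  429.   124.2]
```

>>> step_arm --commands '[{"translation": [-6, 17, 0], "roll": 0}, {"translation": [-9, 26, 0], "roll": 0}, {"translation": [-10, 28, 0], "roll": 0}, {"translation": [-10, 28, 0], "roll": 0}, {"translation": [-10, 28, 0], "roll": 0}, {"translation": [-10, 28, 0], "roll": 0}, {"translation": [-10, 28, 0], "roll": 0}, {"translation": [-10, 28, 0], "roll": 0}, {"translation": [-10, 28, 0], "roll": 0}, {"translation": [-10, 28, 0], "roll": 0}, {"translation": [-10, 28, 0], "roll": 0}, {"translation": [-10, 28, 0], "roll": 0}, {"translation": [-10, 28, 0], "roll": 0}, {"translation": [-10, 28, 0], "roll": 0}, {"translation": [-9, 28, 0], "roll": 0}, {"translation": [-6.5, 22, 0], "roll": 0}, {"translation": [0, 0, 0], "roll": 0}, {"translation": [0, 0, 0], "roll": 0}, {"translation": [0, 0, 0], "roll": 0}]'

```text
time: 22.25
tool_pos: [0.4097, -0.206, 0.1683]
tool_rot: [-3.14, 0.002, -0.001]
contact_force: [-0.1, 0.8, 0.6]
opening: 0.0916
grip_force: 0.0
```

```bash
python3 d.py .410 -.207 .050 0;python3 -c "
from h import *
im=read_camera('top'); sc=read_camera('scene')
print([(d['at'],d['confidence']) for d in search_frame('scene','spice_jar')])
cv2.imwrite('pics/s6.png',cv2.resize(np.hstack([sc[60:260,200:450],im[60:260,110:360]]),None,fx=1.5,fy=1.5)[:,:,::-1])"
```

```text
t 22.25 pos [ 0.4097 -0.206   0.1683] rpy [-3.14e+00  2.00e-03 -1.00e-03] F [-0.14  0.79  0.59] open 0.0916 grip 0.0
roll -0.001 then shift mm [  0.3   1.  118.3]
[([0.404, -0.1941, 0.0597], 0.69)]
```

View pics/s6.png

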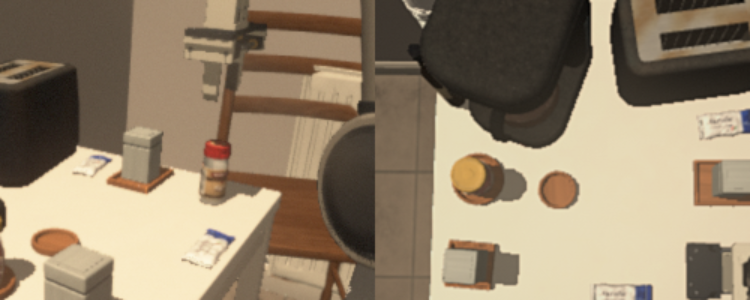

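Jam jar and tins stand in their holders; the gripper is over the spice jar (scene crop 215,170).

>>> step_arm --commands '[{"translation": [0, 1, 20], "roll": 0}, {"translation": [0, 0, 30], "roll": 0}, {"translation": [0, 0, 30], "roll": 0}, {"translation": [0, 0, 23], "roll": 0}, {"translation": [0, 0, 15], "roll": 0}, {"translation": [0, 0, 0], "roll": 0}, {"translation": [0, 0, 0], "roll": 0}]'

```text
time: 22.98
tool_pos: [0.4102, -0.2071, 0.0513]
tool_rot: [-3.141, 0.001, 0.001]
contact_force: [-0.2, -0.0, 1.1]
opening: 0.0916
grip_force: 0.0
```

>>> step_arm --commands '[{"translation": [0, 0, 0], "roll": 0}, {"translation": [0, 0, 0], "roll": 0}, {"translation": [0, 0, 0], "roll": 0}, {"translation": [0, 0, 0], "roll": 0}, {"translation": [0, 0, 0], "roll": 0}, {"translation": [0, 0, 0], "roll": 0}, {"translation": [0, 0, 0], "roll": 0}, {"translation": [0, 0, 0], "roll": 0}, {"translation": [0, 0, 0], "roll": 0}, {"translation": [0, 0, 0], "roll": 0}]' --fingers 0 --grip_force 20

```text
time: 23.82
tool_pos: [0.4104, -0.208, 0.0516]
tool_rot: [3.141, -0.0, -0.0]
contact_force: [-0.3, 0.1, 1.2]
opening: 0.0446
grip_force: 19.7
```

>>> step_arm --commands '[{"translation": [0, 0, -15], "roll": 0}, {"translation": [0, 0, -25], "roll": 0}, {"translation": [0, 0, -30], "roll": 0}, {"translation": [0, 0, -30], "roll": 0}, {"translation": [0, 0, -15], "roll": 0}, {"translation": [0, 0, 0], "roll": 0}, {"translation": [0, 0, 0], "roll": 0}, {"translation": [0, 0, 0], "roll": 0}]'

```text
time: 24.48
tool_pos: [0.4095, -0.2073, 0.1652]
tool_rot: [-3.14, 0.002, -0.0]
contact_force: [-0.3, 0.3, -1.8]
opening: 0.0446
grip_force: 19.7
```

```bash
python3 d.py .5415 .0775 .165 0;python3 -c "
from h import *
im=read_camera('top'); sc=read_camera('scene')
for i in range(2):
  print([(d['at'],d['confidence']) for d in search_frame('top','small_coaster')][:2])
print([b for b in blobs(.012,(3,90,60),(18,255,255),im) if abs(b['xy'][1]-.077)<.02])
cv2.imwrite('pics/s7.png',cv2.resize(np.hstack([sc[60:260,200:450],im[60:260,110:360]]),None,fx=1.5,fy=1.5)[:,:,::-1])"
```

```text
t 24.48 pos [ 0.4095 -0.2073  0.1652] rpy [-3.14e+00  2.00e-03 -0.00e+00] F [-0.31  0.29 -1.77] open 0.0446 grip 19.7
roll -0.0 then shift mm [ 1.320e+02 -2.848e+02  2.000e-01]
[([0.5422, 0.0798, 0.0032], 0.59)]
[([0.5422, 0.0798, 0.0032], 0.59)]
[{'xy': (0.5415, 0.077), 'size': (67, 68), 'yaw': np.float32(0.0), 'bb': (69, 68), 'area': 3647.0}]
```

View pics/s7.png

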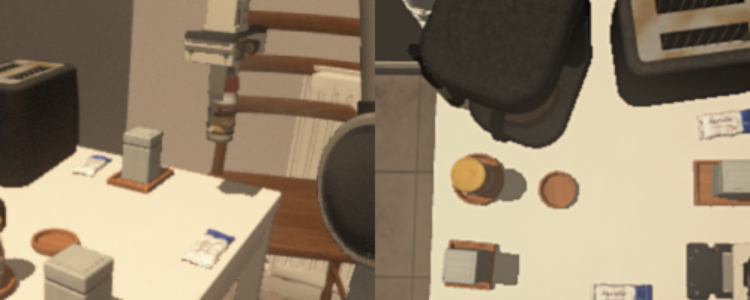

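Jar held upright by the cap edge. Move it to the small coaster (0.542, 0.078).

>>> step_arm --commands '[{"translation": [5, -11, 0], "roll": 0}, {"translation": [9, -20, 0], "roll": 0}, {"translation": [11, -24, 0], "roll": 0}, {"translation": [11, -24, 0], "roll": 0}, {"translation": [11, -24, 0], "roll": 0}, {"translation": [11, -24, 0], "roll": 0}, {"translation": [11, -24, 0], "roll": 0}, {"translation": [11, -24, 0], "roll": 0}, {"translation": [11, -24, 0], "roll": 0}, {"translation": [11, -24, 0], "roll": 0}, {"translation": [11, -24, 0], "roll": 0}, {"translation": [9, -19, 0], "roll": 0}, {"translation": [6, -12, 0], "roll": 0}, {"translation": [4, -7, 0], "roll": 0}, {"translation": [0, 0, 20], "roll": 0}, {"translation": [0, 0, 30], "roll": 0}, {"translation": [0, 0, 25], "roll": 0}, {"translation": [0, 0, 15], "roll": 0}, {"translation": [0, 0, 0], "roll": 0}, {"translation": [0, 0, 0], "roll": 0}]'

```text
time: 26.35
tool_pos: [0.5419, 0.0764, 0.076]
tool_rot: [3.141, 0.002, -0.001]
contact_force: [0.1, -1.2, -0.3]
opening: 0.0448
grip_force: 19.7
```

>>> step_arm --commands '[{"translation": [0, 0, 0], "roll": 0}, {"translation": [0, 0, 0], "roll": 0}, {"translation": [0, 0, 0], "roll": 0}]'

```text
time: 26.6
tool_pos: [0.5432, 0.0769, 0.0778]
tool_rot: [3.141, -0.002, -0.0]
contact_force: [-0.3, 0.1, -1.0]
opening: 0.0451
grip_force: 19.7
```

```bash
python3 d.py .542 .078 .0555 0;python3 -c "
from h import *
im=read_camera('top'); sc=read_camera('scene')
cv2.imwrite('pics/s8.png',cv2.resize(sc[130:260,160:330],None,fx=4,fy=4)[:,:,::-1])"
```

```text
t 26.6 pos [0.5432 0.0769 0.0778] rpy [ 3.141e+00 -2.000e-03 -0.000e+00] F [-0.3  0.1 -1. ] open 0.0451 grip 19.7
roll -0.0 then shift mm [-1.2 -1.1 22.3]
```

View pics/s8.png

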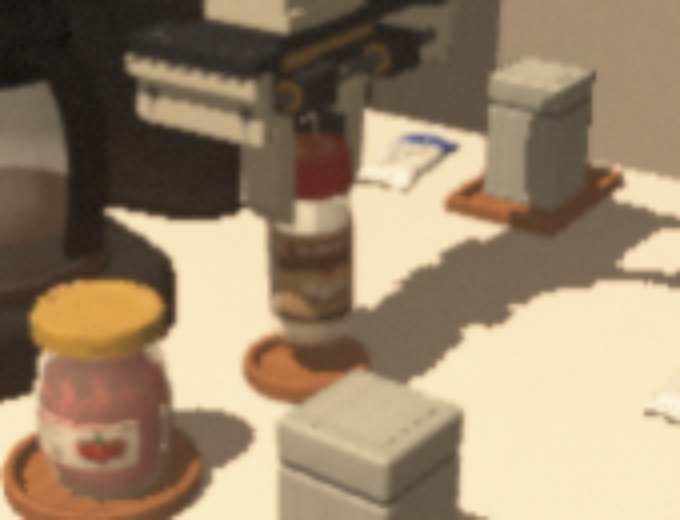

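Jar is upright over the coaster, its foot about 2–3 mm off centre (crop 313,340 over 307,368). Lower and release.

>>> step_arm --commands '[{"translation": [0, -1.5, 10], "roll": 0}, {"translation": [0, 0, 6], "roll": 0}, {"translation": [0, 0, 3], "roll": 0}, {"translation": [0, 0, 2], "roll": 0}, {"translation": [0, 0, 1], "roll": 0}, {"translation": [0, 0, 0], "roll": 0}, {"translation": [0, 0, 0], "roll": 0}]'

```text
time: 27.28
tool_pos: [0.5429, 0.0779, 0.0551]
tool_rot: [3.14, -0.001, 0.0]
contact_force: [-0.7, -3.0, 4.9]
opening: 0.0446
grip_force: 19.9
```

>>> step_arm --commands '[{"translation": [0, 0, 0], "roll": 0}, {"translation": [0, 0, 0], "roll": 0}, {"translation": [0, 0, 0], "roll": 0}, {"translation": [0, 0, 0], "roll": 0}, {"translation": [0, 0, 0], "roll": 0}, {"translation": [0, 0, 0], "roll": 0}]' --fingers 0.85

```text
time: 27.78
tool_pos: [0.5423, 0.0786, 0.0544]
tool_rot: [3.142, 0.0, -0.0]
contact_force: [0.0, -0.8, 0.8]
opening: 0.0769
grip_force: 0.0
```

>>> step_arm --commands '[{"translation": [0, 0, -10], "roll": 0}, {"translation": [0, 0, -20], "roll": 0}, {"translation": [0, 0, -30], "roll": 0}, {"translation": [0, 0, -30], "roll": 0}, {"translation": [0, 0, -30], "roll": 0}, {"translation": [-20, 20, 0], "roll": 0}, {"translation": [-20, 30, 0], "roll": 0}, {"translation": [-20, 30, 0], "roll": 0}, {"translation": [-20, 30, 0], "roll": 0}, {"translation": [-20, 30, 0], "roll": 0}, {"translation": [-20, 30, 0], "roll": 0}, {"translation": [-20, 30, 0], "roll": 0}, {"translation": [0, 30, 0], "roll": 0}, {"translation": [0, 20, 0], "roll": 0}, {"translation": [0, 0, 0], "roll": 0}, {"translation": [0, 0, 0], "roll": 0}]'

```text
time: 29.12
tool_pos: [0.4022, -0.1721, 0.1751]
tool_rot: [3.141, -0.001, -0.003]
contact_force: [-0.1, 0.4, -0.2]
opening: 0.0778
grip_force: 0.0
```

```bash
python3 -c "
from h import *
print(observe()['tool_pos'])
im=read_camera('top'); sc=read_camera('scene')
print('holders');[print(b) for b in blobs(.012,(3,90,60),(18,255,255),im)]
print('tins');[print(b) for b in blobs(.094,(10,30,150),(35,62,211),im,1000)]
print('lid');[print(b) for b in blobs(.094,(15,100,140),(25,255,255),im)]
o=ortho(.110,im); h=cv2.cvtColor(o,cv2.COLOR_BGR2HSV); m=((h[...,0]<6)|(h[...,0]>172))&(h[...,1]>110)
v,u=np.nonzero(m); print('cap',.63-v.mean()/1000,.3-u.mean()/1000,m.sum(),np.ptp(v),np.ptp(u))
print('bottle',[(d['at'],d['confidence']) for d in search_frame('top','syrup_bottle')])
a=cv2.resize(sc[110:310,60:340],(800,571)); cv2.imwrite('pics/s9.png',a[:,:,::-1])
cv2.imwrite('pics/s10.png',cv2.resize(im[60:260,110:390],(800,571))[:,:,::-1])"
```

```text
[ 0.40217093 -0.17206422  0.17505301]
holders
{'xy': (0.4044, 0.2331), 'size': (84, 84), 'yaw': np.float32(-0.079), 'bb': (84, 88), 'area': 1974.0}
{'xy': (0.5423, 0.0812), 'size': (60, 68), 'yaw': np.float32(-0.233), 'bb': (64, 68), 'area': 3134.0}
{'xy': (0.556, -0.2325), 'size': (82, 121), 'yaw': np.float32(0.0), 'bb': (122, 83), 'area': 4106.0}
{'xy': (0.5605, 0.2245), 'size': (93, 97), 'yaw': np.float32(0.0), 'bb': (98, 94), 'area': 7098.5}
tins
{'xy': (0.4057, 0.2314), 'size': (53, 53), 'yaw': np.float32(-0.075), 'bb': (56, 56), 'area': 2708.5}
{'xy': (0.5595, -0.2315), 'size': (55, 55), 'yaw': np.float32(0.0), 'bb': (56, 56), 'area': 2940.0}
lid
{'xy': (0.5585, 0.2215), 'size': (59, 57), 'yaw': np.float32(0.0), 'bb': (58, 60), 'area': 2677.5}
cap 0.5372483801295896 0.07346868250539954 463 39 40
bottle [([0.7032, 0.2656, 0.1531], 0.81)]
```

View pics/s9.png

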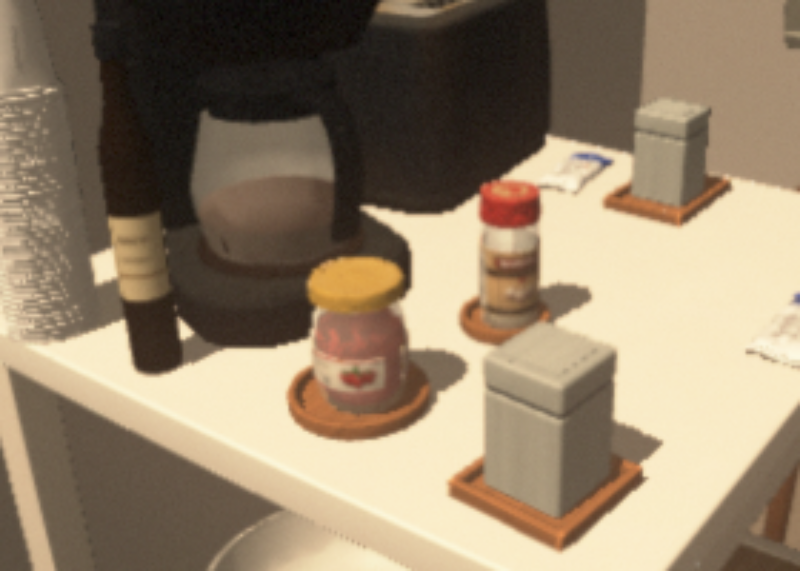

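View pics/s10.png

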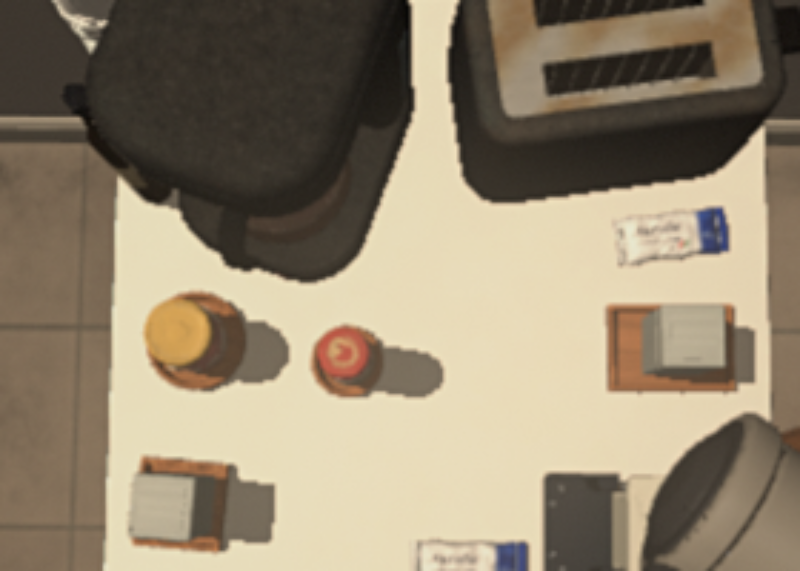

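All four stand upright inside their rims, and the bottle has not moved: it reads (0.703, 0.266), against (0.703, 0.269) at the start. The spice jar is about 5 mm off centre at most. Handing in.

```bash
python3 -c "
from cell import *
print(hand_in())"
```

```text
the job is handed in; nothing more can be done
None
```

I handed the job in at about 29 s with all four things upright in their holders (the tin from the near spot weighed empty and is in the tray, the far one is full and is in the square coaster); the hand-in gave no verdict, and the last pictures put each within tolerance and the bottle unmoved.

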